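# Dispense two descaling blocks into the ramekin

### The arm

A 7-joint arm with a two-finger parallel gripper is mounted at the origin on the work surface. World frame = base frame: x ahead of the robot, y to its left, z up, the work surface at z = 0. Lengths are in m, angles in rad, forces in N, time in s.
With the tool pointing down it reaches from about 0.4 to 0.85 m from the base axis. Payload 4.5 kg.
Tool frame: the origin (TCP) lies midway between the tips of the shut fingers; the grasp point (between the pads) lies 19 mm behind it (manip.hold_point_z is the distance from the TCP to the grasp point, in m); z points along the fingers, y is the direction in which the jaws open and shut (so a half turn about z gives the same grasp; the last joint's range is limited). The gripper opens to 88 mm and grips with 3 to 60 N. Pads are 18 mm wide; open, the fingers measure 123 mm over their backs; the gripper's body (75 mm by 187 mm) begins 45 mm behind the grasp point.
Start: joints at [-1.123, 0.689, -0.195, 1.565, 0.157, 0.902, -0.215], TCP at [0.251, 0.572, 0.239] pointing down, gripper open.
Joint ranges: [-3.01, 3.01], [-0.46, 2.08], [-1.47, 1.51], [0.13, 2.56], [-1, 4.14], [0.04, 2.09], [-2.66, 2.66]. Speed limits (rad/s): [2.57, 2.57, 3.14, 3.14, 3.14, 3.14, 3.14].

### API

Orientations are given as a rotation vector (axis times angle).
In Python, from workcell import telemetry, imaging, job_done, models, manip gives the robot as it stands.
- The arm moves only by the tool move_arm, never from a script. Its argument "commands" is a list of rows, each a list of 7 numbers: the opening in per cent of the stroke, from 0 (shut) to 100 (fully open), then the shift along the world's x, y, z in mm, then the turn, a rotation vector about the world's x, y, z in rad. A call has 1 to 8 rows; each row shifts and turns the commanded pose from where the row before left it; what a row does not reach is not made up. A row lasts 1/10 s, in which the tool goes at most 50 mm and 8.59 degrees, less where a joint would pass 70% of its speed; a pose out of reach is approached as far as the arm can. A call is refused whole if a number of a shift passes 50 or a number of a turn 0.15, either way. A call with a gripper value outside its range is refused whole. The fingers move at their own pace and stop on an object; "grip_force" is the grip in N (left out, the last holds). Time passes only in rows, so rows that do not move let the fingers close. It gives the time, the measured TCP pose, the force and the opening at its end, in the units of the state.
- telemetry.state(): the state, without advancing time (a new reading comes with each control period).
- imaging.get_image(name): name is "side" or "top"; returns the picture (400x640x3 uint8, red, green, blue); there is no depth.
- imaging.calibration(name): a dict with "mtx" (3x3 intrinsics, pixels), "D" ([k1, k2, p1, p2, k3] as OpenCV has them; the pictures are not rectified), "R" (3x3) and "t" (3): a world point X has camera coordinates R X + t. Camera axes: x right, y down, z forward; pixel columns grow to the right and rows downward; lengths in m; the calibration is good to about 2 mm. A picture is of the moment at which its call begins. calibration takes no time and is no camera call.
- job_done(): hands the job in, once; it reports no verdict.
Trained networks look in the newest picture that a camera, given by its name, has taken for a name from the list of things; names that differ only in an ending like _2 or _b are one class to them, and where a whole thing is asked for, a point or a joint stands for the part that bears it (a point fixed in the world has none). Each returns a list of dicts, best first, with "p" (0 to 1); they miss things now and then, are a little off and sometimes report something else, mostly with a low value. They report only what shows in the picture. A call takes as long as a camera call. They do not tell look-alikes from the thing itself.
- models.recognise(camera, name): "at" ([x, y, z] in m, in world coordinates, good to about 4 mm: the middle of the surface that is visible of it).
- models.spot_point(camera, name): "at" ([x, y, z] in m, in world coordinates, good to about 4 mm: a listed point, or the origin of a listed thing).
The state is a dict: "time_s": time; "joint_pos": joint angles; "qvel": joint speeds; "tau": joint torques, N m; "tcp_pos": TCP position; "tool_rot": TCP orientation; "force": force on the tool from outside, world axes, zero at the start; "torque": the same for the moment, N m; "grip_width": finger opening in m.
Only numpy, scipy, OpenCV 4.12 (cv2) and the standard library are available. Lean on these libraries where they do the work, as an engineer would, in place of code of your own. Each camera call takes 0.05 s, during which the arm holds its last target. There are 200 camera calls.

### The job

The kettle needs two descaling blocks: stand the ramekin on the board under the dispenser's outlet, then push the sloping plunger fully home and let it spring right back, twice, so that two blocks drop into the ramekin and the third stays in the magazine. Then stand the ramekin, with both blocks in it, wholly on the cork trivet. Keep the ramekin upright throughout and leave the kettle, its filter, the spray bottle and the brush where they are.

Things in the scene. Friction and masses are not known exactly. Their poses are not given: they have to be found in the camera images.
- dispenser: Fixed metal dispenser, 72 mm wide (x), 200 mm tall. Origin: on the board below its magazine's centre. Magazine: open top, 64 x 44 mm inside, floor 100 mm up, holds 3 blocks. Outlet lip on the -y side: edge at y = -36 mm, 94 to 100 mm up, free below it back to y = 10 mm. Closed case from y = 26 to 86 mm, 200 mm tall; the plunger leans out of its y = 86 mm face: no room there for an upright gripper.
- outlet (a point): Point on the board (z = 0) under the outlet, where the centre of the ramekin's foot should stand to catch the blocks: 60 mm from the dispenser's origin along its -y. Its axes are the dispenser's.
- plunger (a joint): Sprung plunger's travel in m: 0 sprung out, 0.045 fully pushed home (about 5 N at first, 12 N at the end). Each full stroke pushes the lowest block off the lip; on the return the stack drops and the next block is ready.
- plunger_head (a point): Centre of the outer face of the plunger's flat black rubber head (disc 40 mm across, 12 mm thick), 127 mm above the board when out. Its z axis points outward along the plunger, 35 degrees from vertical, leaning to the dispenser's +y; push against z for 45 mm. Pushed home, it is 20 mm from the case's wall and 90 mm above the board.
- ramekin: Loose round white ceramic dish, 104 mm across the rim, 90 mm at the foot, 52 mm tall, wall 6 mm, inner floor 7 mm up, 0.3 kg. Origin at the centre of its underside. A straight stub handle, 16 mm wide, sticks out along its +x to 100 mm from the centre, between 27 and 43 mm above the foot.
- ramekin_handle (a point): Where to pinch the ramekin's handle: 80 mm from its axis along its +x, 35 mm above its foot. Same axes as the ramekin; the fingers close along y.
- trivet: Fixed round cork trivet lying on the board, 150 mm in diameter, 6 mm thick. Origin at the centre of its underside.
- block1: Lowest of three equal off-white descaling blocks, 60 x 40 x 18 mm (x, y, z), 45 g; comes out first. Origin at its centre.
- block2: Middle block, same size; comes out second. Origin at its centre.
- block3: Top block, same size; must stay in the magazine. Origin at its centre.
- kettle: Loose chrome kettle with black lid and handle, 156 mm in diameter, 200 mm tall. Origin at the centre of its underside. Leave alone.
- filter: Loose metal mesh filter cup from the kettle, 68 mm in diameter, 65 mm tall. Origin at the centre of its underside. Leave alone.
- spray_bottle: Loose clear spray bottle with a white trigger head, 74 mm in diameter, 209 mm tall. Origin at the centre of its underside. Leave alone.
- brush: Loose bamboo scrubbing brush lying on the board, about 195 mm long (x), 45 mm wide, 38 mm tall. Origin below its middle. Leave alone.
Mind the look-alikes: they are no part of the job. Leave any blue or orange look-alike of the ramekin alone.

How it is judged:
On the way, in this order (a step that is already met when the one before it is completed fails the run):
1. the ramekin stands on the board under the outlet (horizontal distance between ramekin and outlet below 0.03 m and height (world z) of ramekin below 0.004 m and angle between ramekin's own z axis and vertical below 0.1 rad), for 0.2 s.
2. the plunger is pushed fully home (value of joint plunger above 0.041 m), for 0.05 s.
3. the plunger is back out and the first block lies in the ramekin, the second still in the magazine (value of joint plunger below 0.008 m and horizontal distance between block1 and ramekin below 0.046 m and z of block1 in the frame of ramekin between 0.005 and 0.066 m and z of block2 in the frame of dispenser above 0.095 m and horizontal distance between block2 and dispenser below 0.012 m), for 0.1 s.
4. the plunger is pushed fully home again (value of joint plunger above 0.041 m), for 0.05 s.
5. the plunger is back out and two blocks lie in the ramekin (value of joint plunger below 0.008 m and horizontal distance between each of block1, block2 and ramekin below 0.046 m and z of block1 in the frame of ramekin between 0.005 and 0.066 m and z of block2 in the frame of ramekin between 0.005 and 0.066 m), for 0.1 s.
At the end, for the whole second after the job is handed in: Ramekin released, still and upright (0.1 rad) on the trivet: centres within 35 mm, foot 3-10 mm above the board. Blocks 1 and 2 in it (centres within 46 mm of its axis, 5-66 mm above its foot). Block 3 in the magazine (within 12 mm of its axis), plunger out (within 8 mm) (all of step 5 and horizontal distance between ramekin and trivet below 0.035 m and height (world z) of ramekin between 0.003 and 0.01 m and angle between ramekin's own z axis and vertical below 0.1 rad and linear speed of ramekin below 0.02 m/s and z of block3 in the frame of dispenser above 0.095 m and horizontal distance between block3 and dispenser below 0.012 m); the robot touches nothing.
It fails at once if the third block leaves the magazine (not (z of block3 in the frame of dispenser above 0.095 m and horizontal distance between block3 and dispenser below 0.012 m)).
It fails at once if the ramekin is tipped more than 0.5 rad (angle between ramekin's own z axis and vertical above 0.5 rad).
It fails at once if the kettle or the spray bottle is moved more than 25 mm or tipped (distance of any of kettle, spray_bottle from where it was at the start of the episode above 0.025 m or angle between any of kettle, spray_bottle's own z axis and vertical above 0.3 rad).
It fails at once if the filter or the brush is moved more than 25 mm, or the filter tipped (distance of any of filter, brush from where it was at the start of the episode above 0.025 m or angle between filter's own z axis and vertical above 0.3 rad).
It also fails if it takes over 72 s, if anything falls off the work surface, if the arm or the gripper's body presses on something with over 40 N, if the wrist force passes 120 N, or if a joint passes its speed limit or range.

## Working session

There is one attempt and no reset: what is moved stays moved. The work goes in short steps, Python scripts to look and compute and a tool call to move; the robot and the scene stay as the last step left them, time stands still between calls to the robot, and variables do not carry over. Pictures are saved under pics/ and viewed, about 8 in all and at most 12, crops included, and the job is handed in when it is done.

Besides the shell and the picture viewer there is one more tool, called by a JSON object that holds its "name" and its "arguments". move_arm: Moves the arm, as the interface text tells. Its arguments: {"type":"object","properties":{"commands":{"type":"array"},"grip_force":{"type":"number"}},"required":["commands"]}

```bash
mkdir -p pics
python3 - <<'E'
from workcell import telemetry, imaging, models, manip
import cv2, numpy as np
for c in ("side","top"):
    cv2.imwrite(f"pics/{c}0.png", imaging.get_image(c)[:,:,::-1])
    for n in ("ramekin","ramekin_handle","dispenser","outlet","plunger_head","trivet","kettle","filter","spray_bottle","brush"):
        try: print(c,n,[(np.round(d["at"],3).tolist(),round(d["p"],2)) for d in models.spot_point(c,n)][:4])
        except Exception as e: print(c,n,e)
s=telemetry.state(); print(s, manip.hold_point_z)
E
```

```text
side ramekin [([0.49, -0.317, 0.003], 0.94), ([0.308, -0.268, -0.001], 0.92), ([0.295, -0.532, 0.003], 0.88), ([0.484, -0.495, -0.001], 0.85)]
side ramekin_handle [([0.54, -0.383, 0.032], 0.96), ([0.751, -0.487, 0.034], 0.83), ([0.232, -0.476, 0.035], 0.77), ([0.445, -0.564, 0.035], 0.65)]
side dispenser [([0.516, 0.196, -0.002], 0.83)]
side outlet [([0.531, 0.14, -0.001], 0.6)]
side plunger_head []
side trivet [([0.514, -0.119, -0.003], 0.79), ([0.536, -0.379, 0.034], 0.2)]
side kettle [([0.719, -0.232, 0.001], 0.7), ([0.487, -0.321, 0.004], 0.68)]
side filter [([0.748, 0.01, -0.003], 0.74)]
side spray_bottle [([0.715, 0.313, -0.003], 0.83)]
side brush [([0.308, 0.337, 0.002], 0.98)]
top ramekin [([0.488, -0.318, 0.002], 0.92), ([0.289, -0.531, -0.0], 0.89), ([0.312, -0.271, -0.001], 0.65), ([0.478, -0.495, -0.001], 0.57)]
top ramekin_handle [([0.245, -0.225, 0.037], 0.96), ([0.75, -0.488, 0.038], 0.95), ([0.238, -0.475, 0.032], 0.74), ([0.537, -0.386, 0.031], 0.6)]
top dispenser [([0.519, 0.199, -0.005], 0.55)]
top outlet []
top plunger_head [([0.482, 0.328, 0.126], 0.43)]
top triv
[... 223 characters left out ...]
], 0.69)]
top brush []
{'time_s': 1.1, 'joint_pos': array([-1.12320076,  0.68911156, -0.19457078,  1.56528344,  0.15725797,
        0.90247693, -0.21512773]), 'qvel': array([-0.00038854, -0.00238141, -0.00018845, -0.00031955,  0.00151925,
       -0.00110017, -0.00051983]), 'tau': array([ 3.10063406e-04, -5.27495527e+01, -1.26684699e+00, -1.53743362e+01,
       -5.18582028e-02, -7.16135728e-04,  3.68486997e-05]), 'tcp_pos': array([0.25129887, 0.57229251, 0.23873917]), 'tool_rot': array([-6.45444740e-01, -3.07456154e+00, -1.56959256e-04]), 'force': array([-0.22242225, -0.52445721, -0.13892682]), 'torque': array([-0.03636133,  0.06079178,  0.03540343]), 'grip_width': 0.08774002853738766} 0.0187
```

View pics/top0.png

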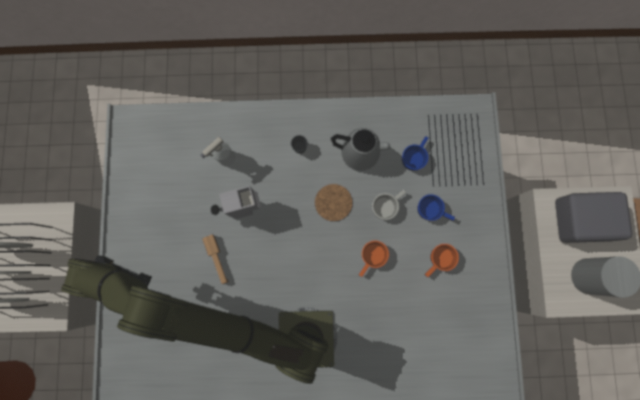

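View pics/side0.png

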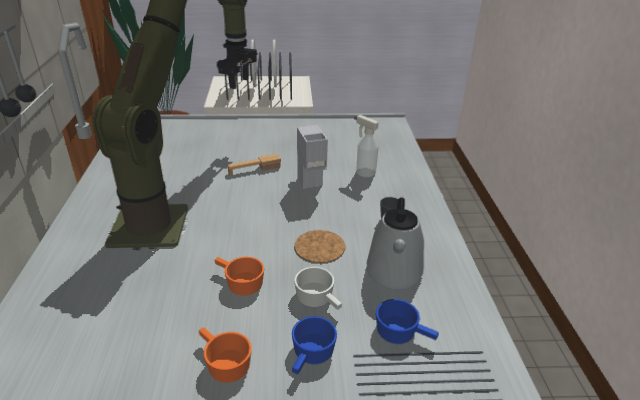

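The top view shows the white ramekin at px (386,207) with its handle towards (403,195). The dispenser is at (237,202), its black plunger head at (215,210) and the trivet at (333,203). The side view agrees: ramekin at (314,287), trivet at (320,246).

I'll lift the tool and travel to the ramekin's handle.

{"name": "move_arm", "arguments": {"commands": [[100,20,-30,15,0,0,-0.04],[100,25,-35,15,0,0,-0.04],[100,25,-35,15,0,0,-0.04],[100,25,-35,15,0,0,-0.04],[100,25,-35,10,0,0,-0.04],[100,25,-35,10,0,0,-0.04],[100,25,-35,0,0,0,-0.04],[100,25,-35,0,0,0,-0.04]], "grip_force": 60}}

```text
time_s: 1.9
tcp_pos: [0.4473, 0.2959, 0.3194]
tool_rot: [1.129, 2.931, 0.002]
force: [0.0, 1.4, -0.8]
grip_width: 0.0881
```

{"name": "move_arm", "arguments": {"commands": [[100,10,-40,0,0,0,-0.025],[100,10,-40,0,0,0,-0.025],[100,10,-40,0,0,0,-0.025],[100,10,-40,0,0,0,-0.025],[100,10,-40,0,0,0,-0.025],[100,10,-40,0,0,0,-0.025],[100,10,-40,0,0,0,-0.025],[100,10,-40,0,0,0,-0.025]]}}

```text
time_s: 2.7
tcp_pos: [0.5265, -0.0243, 0.319]
tool_rot: [1.415, 2.804, 0.001]
force: [0.4, -0.3, 1.1]
grip_width: 0.088
```

{"name": "move_arm", "arguments": {"commands": [[100,2,-45,0,0,0,0],[100,2,-45,0,0,0,0],[100,2,-45,0,0,0,0],[100,2,-45,0,0,0,0],[100,2,-45,0,0,0,0],[100,0,-45,-20,0,0,0],[100,0,-45,-20,0,0,0],[100,0,-40,-20,0,0,0]]}}

```text
time_s: 3.5
tcp_pos: [0.5359, -0.3803, 0.2581]
tool_rot: [1.415, 2.804, -0.001]
force: [0.3, 0.7, -0.1]
grip_width: 0.0881
```

```bash
cat > h.py <<'E'
from workcell import telemetry, imaging, models, manip
import cv2, numpy as np
from scipy.spatial.transform import Rotation as Ro
def spots(names,cams=("side","top"),k=2):
    for c in cams:
        imaging.get_image(c)
        for n in names: print(c,n,[(np.round(d["at"],3).tolist(),round(d["p"],2)) for d in models.spot_point(c,n)][:k])
def proj(c,X):
    K=imaging.calibration(c)
    return cv2.projectPoints(np.float64(X).reshape(-1,3),cv2.Rodrigues(K["R"])[0],K["t"],K["mtx"],np.float64(K["D"]))[0].reshape(-1,2)
def axes(im,c,disp,yaw):
    """draw dispenser model over the picture"""
    R=Ro.from_euler("z",yaw).as_matrix()
    def line(P,col):
        p=(proj(c,np.array(P)@R.T+disp)*16).astype(int)
        cv2.polylines(im,[p.reshape(-1,1,2)],False,col,1,cv2.LINE_AA,4)
    line([[-.036,.026,.2],[.036,.026,.2],[.036,.086,.2],[-.036,.086,.2],[-.036,.026,.2]],(255,0,0))
    line([[-.036,-.036,.1],[.036,-.036,.1]],(0,255,0))
    a=np.linspace(0,6.3,30); s,co=np.sin(np.radians(35)),np.cos(np.radians(35))
    line(np.array([.02*np.cos(a),.132+.02*np.sin(a)*co,.127-.02*np.sin(a)*s]).T,(255,255,0))
    line([[-.036,.086,0],[-.036,.086,.2]],(255,0,0)); line([[.036,.026,0],[.036,.026,.2]],(255,0,0))
E
python3 - <<'E'
from h import *
spots(("ramekin","ramekin_handle","dispenser","outlet","plunger_head","trivet"),k=4)
O=[]
for c,(u,v,w,hh) in (("top",(180,160,100,75)),("side",(260,100,100,100))):
    im=cv2.cvtColor(imaging.get_image(c),cv2.COLOR_RGB2BGR)
    big=cv2.resize(im[v:v+hh,u:u+w],None,fx=4,fy=4,interpolation=cv2.INTER_CUBIC)
    im2=im.copy(); axes(im2,c,np.array([.518,.198,0]),np.radians(14))
    big2=cv2.resize(im2[v:v+hh,u:u+w],None,fx=4,fy=4,interpolation=cv2.INTER_NEAREST)
    O.append(cv2.copyMakeBorder(np.hstack([big,big2]),0,0,0,0,0))
o=np.vstack(O); cv2.imwrite("pics/d1.png",cv2.resize(o,None,fx=.85,fy=.85))
E
```

```text
side ramekin [([0.309, -0.269, -0.003], 0.91), ([0.486, -0.322, 0.005], 0.83), ([0.682, -0.445, -0.004], 0.78), ([0.482, -0.493, 0.001], 0.59)]
side ramekin_handle [([0.234, -0.475, 0.036], 0.98), ([0.751, -0.487, 0.033], 0.94), ([0.538, -0.381, 0.036], 0.92), ([0.445, -0.561, 0.036], 0.85)]
side dispenser [([0.517, 0.196, 0.001], 0.67)]
side outlet [([0.53, 0.14, -0.001], 0.64)]
side plunger_head []
side trivet [([0.517, -0.12, -0.0], 0.89)]
top ramekin [([0.481, -0.495, -0.001], 0.86), ([0.491, -0.318, -0.0], 0.84), ([0.288, -0.531, 0.0], 0.59), ([0.682, -0.443, 0.002], 0.49)]
top ramekin_handle [([0.237, -0.475, 0.03], 0.91), ([0.535, -0.383, 0.034], 0.83), ([0.748, -0.488, 0.04], 0.63), ([0.443, -0.564, 0.032], 0.56)]
top dispenser [([0.517, 0.196, -0.004], 0.95)]
top outlet []
top plunger_head [([0.483, 0.324, 0.125], 0.48)]
top trivet [([0.516, -0.117, 0.001], 0.93), ([0.31, 0.339, 0.002], 0.31)]
```

View pics/d1.png

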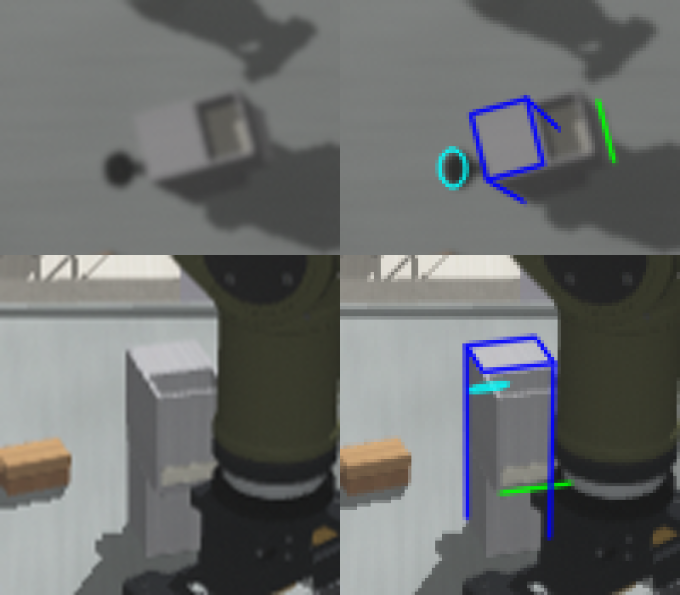

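The model overlay fits: the dispenser is at about (0.517, 0.197) with a yaw of 14°. The outlet is then near (0.5315, 0.139), which agrees with the detector. The head is at px (119,169) in the left crop, within a few mm of the model. I'll descend and grasp the handle.

{"name": "move_arm", "arguments": {"commands": [[100,1,-3,-40,0,0,0],[100,0,0,-40,0,0,0],[100,0,0,-40,0,0,0],[100,0,0,-40,0,0,0],[100,0,0,-40,0,0,0],[100,0,0,-30,0,0,0],[100,0,0,-12,0,0,0],[100,0,0,0,0,0,0]]}}

```text
time_s: 5.1
tcp_pos: [0.5364, -0.3801, 0.0152]
tool_rot: [-1.413, -2.803, -0.001]
force: [0.4, 0.4, 0.8]
grip_width: 0.088
```

{"name": "move_arm", "arguments": {"commands": [[0,0,0,0,0,0,0],[0,0,0,0,0,0,0],[0,0,0,0,0,0,0],[0,0,0,0,0,0,0],[0,0,0,0,0,0,0],[0,0,0,0,0,0,0],[0,0,0,0,0,0,0],[0,0,0,0,0,0,0]], "grip_force": 60}}

```text
time_s: 5.9
tcp_pos: [0.5373, -0.3807, 0.0167]
tool_rot: [-1.414, -2.805, -0.0]
force: [0.1, -0.3, -0.5]
grip_width: 0.0263
```

{"name": "move_arm", "arguments": {"commands": [[0,0,0,5,0,0,0],[0,0,0,10,0,0,0],[0,0,0,10,0,0,0],[0,0,0,0,0,0,0]]}}

```text
time_s: 6.3
tcp_pos: [0.5384, -0.3816, 0.0437]
tool_rot: [1.413, 2.802, -0.001]
force: [0.5, -0.7, -3.2]
grip_width: 0.015
```

Run:
```python
from h import *
s=telemetry.state(); print(s["joint_pos"].round(2),s["tcp_pos"],s["force"],s["grip_width"])
spots(("ramekin","ramekin_handle"),k=5)
im=cv2.cvtColor(imaging.get_image("side"),cv2.COLOR_RGB2BGR)
cv2.imwrite("pics/g1.png",cv2.resize(im[200:360,220:440],None,fx=3,fy=3))
```

```text
[ 0.56  0.98 -0.03  1.58  0.05  0.58  1.14] [ 0.53839446 -0.38155936  0.04367507] [ 0.45905354 -0.74311502 -3.21023047] 0.014956052205984751
side ramekin [([0.489, -0.32, 0.018], 0.96), ([0.307, -0.27, 0.001], 0.96), ([0.485, -0.493, -0.0], 0.71), ([0.295, -0.534, 0.002], 0.7), ([0.682, -0.444, -0.004], 0.58)]
side ramekin_handle [([0.443, -0.559, 0.033], 0.9), ([0.232, -0.476, 0.037], 0.9), ([0.539, -0.384, 0.053], 0.8), ([0.243, -0.229, 0.036], 0.79)]
top ramekin [([0.684, -0.446, 0.001], 0.73), ([0.484, -0.495, -0.001], 0.6)]
top ramekin_handle [([0.238, -0.475, 0.032], 0.81), ([0.75, -0.49, 0.037], 0.63), ([0.443, -0.564, 0.034], 0.59)]
```

View pics/g1.png

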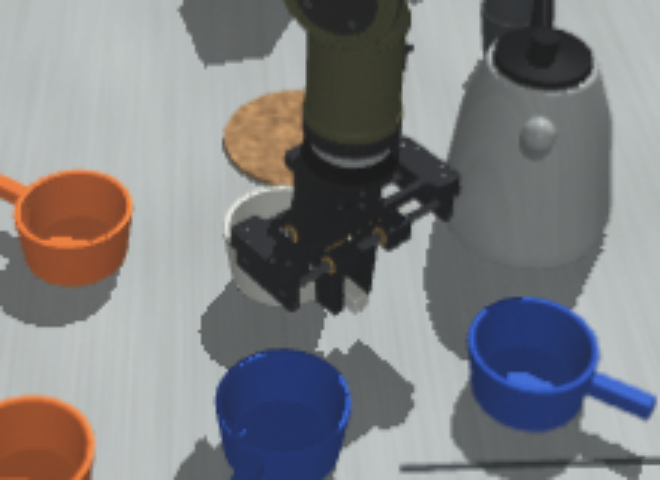

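{"name": "move_arm", "arguments": {"commands": [[0,-2,8,3,0,0,0],[0,-4,18,3,0,0,0],[0,-5,28,3,0,0,0],[0,-6,35,0,0,0,0],[0,-6,35,0,0,0,0],[0,-6,35,0,0,0,0],[0,-6,35,0,0,0,0],[0,-5,35,0,0,0,0]]}}

```text
time_s: 7.45
tcp_pos: [0.4968, -0.1499, 0.0511]
tool_rot: [1.414, 2.805, 0.001]
force: [0.6, 0.8, -2.8]
grip_width: 0.0156
```

{"name": "move_arm", "arguments": {"commands": [[0,6,30,0,0,0,-0.05],[0,6,28,0,0,0,-0.05],[0,6,25,0,0,0,-0.05],[0,7,22,0,0,0,-0.05],[0,7,20,0,0,0,-0.05],[0,7,18,0,0,0,-0.05],[0,7,12,0,0,0,-0.05],[0,6,8,0,0,0,-0.05]]}}

```text
time_s: 8.25
tcp_pos: [0.5493, 0.0137, 0.0509]
tool_rot: [-1.942, -2.468, -0.002]
force: [-0.2, -0.0, -3.8]
grip_width: 0.0156
```

{"name": "move_arm", "arguments": {"commands": [[0,0,0,0,0,0,0],[0,0,0,0,0,0,0]]}}

```text
time_s: 8.45
tcp_pos: [0.5487, 0.0113, 0.0508]
tool_rot: [-1.941, -2.47, 0.001]
force: [-1.4, 0.3, -3.0]
grip_width: 0.0154
```

Run:
```python
from h import *
s=telemetry.state(); print(s["tcp_pos"],s["tool_rot"],s["force"],s["grip_width"])
spots(("ramekin","ramekin_handle","outlet","dispenser"),k=6)
im=cv2.cvtColor(imaging.get_image("side"),cv2.COLOR_RGB2BGR)
cv2.imwrite("pics/g2.png",cv2.resize(im[100:260,220:440],None,fx=3,fy=3))
```

```text
[0.5486741  0.0112932  0.05081982] [-1.94093188e+00 -2.46991555e+00  8.90267506e-04] [-1.36413906  0.31594436 -3.02196003] 0.01535513131492016
side ramekin [([0.31, -0.272, -0.002], 0.81), ([0.293, -0.534, 0.001], 0.8), ([0.684, -0.443, -0.002], 0.72), ([0.484, -0.497, 0.001], 0.7), ([0.531, 0.084, 0.029], 0.62)]
side ramekin_handle [([0.753, -0.486, 0.037], 0.97), ([0.234, -0.476, 0.035], 0.82), ([0.549, 0.011, 0.06], 0.8), ([0.24, -0.224, 0.033], 0.72), ([0.445, -0.562, 0.036], 0.65)]
side outlet []
side dispenser [([0.515, 0.197, 0.001], 0.69)]
top ramekin [([0.286, -0.533, 0.001], 0.82), ([0.685, -0.447, 0.002], 0.72), ([0.31, -0.267, 0.001], 0.7), ([0.481, -0.495, -0.001], 0.62), ([0.515, 0.2, 0.142], 0.51)]
top ramekin_handle [([0.237, -0.476, 0.033], 0.97), ([0.444, -0.562, 0.035], 0.96), ([0.752, -0.494, 0.038], 0.84), ([0.244, -0.226, 0.034], 0.63), ([0.515, -0.117, 0.002], 0.43)]
top outlet [([0.743, 0.005, 0.003], 0.31)]
top dispenser [([0.52, 0.195, -0.002], 0.97)]
```

View pics/g2.png

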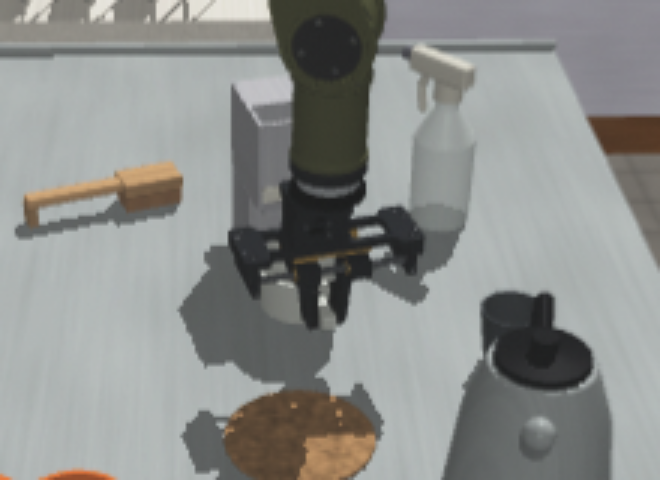

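{"name": "move_arm", "arguments": {"commands": [[0,0,8,0,0,0,0],[0,1,12,0,0,0,0],[0,1,12,0,0,0,0],[0,0,11,-2,0,0,0],[0,0,7,-4,0,0,0],[0,0,0,-6,0,0,0],[0,0,0,-6,0,0,0],[0,0,0,0,0,0,0]]}}

```text
time_s: 9.8
tcp_pos: [0.5505, 0.0603, 0.0317]
tool_rot: [-1.944, -2.467, 0.003]
force: [0.3, 0.9, -3.2]
grip_width: 0.0155
```

{"name": "move_arm", "arguments": {"commands": [[0,0,0,-3,0,0,0],[0,0,0,-2,0,0,0],[0,0,0,0,0,0,0]]}}

```text
time_s: 10.1
tcp_pos: [0.5512, 0.0609, 0.0275]
tool_rot: [-1.944, -2.468, 0.0]
force: [-0.4, 0.2, -2.7]
grip_width: 0.0152
```

Run:
```python
from h import *
s=telemetry.state(); print(s["tcp_pos"],s["tool_rot"],s["force"],s["torque"],s["grip_width"])
spots(("ramekin","ramekin_handle"),k=6)
```

```text
[0.55120396 0.0609317  0.02754312] [-1.94382384e+00 -2.46785388e+00  3.37485015e-04] [-0.36246868  0.22803701 -2.6873464 ] [-0.2994011   0.02440584  0.01000433] 0.015230306222602392
side ramekin [([0.309, -0.269, -0.0], 0.85), ([0.292, -0.535, -0.0], 0.75), ([0.482, -0.496, -0.002], 0.72), ([0.684, -0.442, -0.004], 0.64), ([0.53, 0.136, 0.008], 0.53)]
side ramekin_handle [([0.232, -0.474, 0.034], 0.95), ([0.554, 0.058, 0.038], 0.77), ([0.446, -0.562, 0.035], 0.6), ([0.749, -0.488, 0.036], 0.57), ([0.242, -0.224, 0.035], 0.55)]
top ramekin [([0.482, -0.493, -0.0], 0.9), ([0.31, -0.269, 0.001], 0.89), ([0.29, -0.53, -0.001], 0.65), ([0.684, -0.446, 0.002], 0.56), ([0.535, 0.139, 0.004], 0.43)]
top ramekin_handle [([0.444, -0.564, 0.035], 0.9), ([0.242, -0.226, 0.037], 0.83), ([0.235, -0.476, 0.034], 0.74), ([0.749, -0.49, 0.039], 0.61), ([0.551, 0.058, 0.04], 0.45)]
```

Position is good and the foot is about 5 mm up. I'll lower in small steps until contact.

{"name": "move_arm", "arguments": {"commands": [[0,0,0,-2,0,0,0],[0,0,0,-2,0,0,0],[0,0,0,0,0,0,0]]}}

```text
time_s: 10.7
tcp_pos: [0.5514, 0.0612, 0.0237]
tool_rot: [1.944, 2.468, 0.0]
force: [0.7, 0.1, -1.1]
grip_width: 0.0152
```

{"name": "move_arm", "arguments": {"commands": [[0,0,0,-2,0,0,0],[0,0,0,0,0,0,0]]}}

```text
time_s: 10.9
tcp_pos: [0.5516, 0.0609, 0.023]
tool_rot: [1.944, 2.467, 0.001]
force: [-1.5, -0.5, 10.2]
grip_width: 0.0156
```

{"name": "move_arm", "arguments": {"commands": [[0,0,0,-2,0,0,0],[0,0,0,0,0,0,0]]}}

```text
time_s: 11.1
tcp_pos: [0.552, 0.06, 0.0218]
tool_rot: [1.944, 2.465, 0.001]
force: [-2.2, -3.1, 17.5]
grip_width: 0.0151
```

{"name": "move_arm", "arguments": {"commands": [[0,0,0,3,0,0,0],[70,0,0,0,0,0,0],[70,0,0,0,0,0,0],[70,0,0,0,0,0,0],[70,0,0,0,0,0,0],[70,0,0,0,0,0,0],[70,0,0,0,0,0,0]]}}

```text
time_s: 11.8
tcp_pos: [0.5512, 0.0613, 0.0226]
tool_rot: [-1.943, -2.468, 0.0]
force: [-0.9, -1.1, 0.4]
grip_width: 0.0609
```

{"name": "move_arm", "arguments": {"commands": [[70,0,0,15,0,0,0],[70,0,0,25,0,0,0],[70,0,0,40,0,0,0],[70,0,0,45,0,0,0],[70,0,0,45,0,0,0],[0,0,0,45,0,0,0],[0,0,0,45,0,0,0],[0,0,0,45,0,0,0]]}}

```text
time_s: 12.6
tcp_pos: [0.5505, 0.0611, 0.3308]
tool_rot: [1.943, 2.468, 0.001]
force: [1.3, 0.3, -0.3]
grip_width: 0.0394
```

Run:
```python
from h import *
s=telemetry.state(); print(s["tcp_pos"],s["tool_rot"],s["force"],s["grip_width"],s["joint_pos"].round(2))
spots(("ramekin","ramekin_handle"),k=6)
spots(("plunger_head",)); spots(("plunger_head","outlet"))
yaw=np.radians(14)
n=np.array([-np.sin(yaw)*np.sin(np.radians(35)),np.cos(yaw)*np.sin(np.radians(35)),np.cos(np.radians(35))])
y=-np.array([np.cos(yaw),np.sin(yaw),0]); R0=Ro.from_rotvec(s["tool_rot"]).as_matrix()
y=y*np.sign(y@R0[:,1]); z=-n; x=np.cross(y,z); R1=np.c_[x,y,z]
print("axis",n,"turn",Ro.from_matrix(R1@R0.T).as_rotvec(),"target 60 out",np.array([.483,.326,.127])+.06*n)
im=cv2.cvtColor(imaging.get_image("side"),cv2.COLOR_RGB2BGR)
cv2.imwrite("pics/g3.png",cv2.resize(im[100:260,220:440],None,fx=3,fy=3))
```

```text
[0.55047838 0.06106061 0.33084195] [1.94345263e+00 2.46781029e+00 1.21496605e-03] [ 1.27041924  0.34672968 -0.29290294] 0.03939055083676109 [-0.42  0.51  0.37  1.67 -0.21  1.    0.26]
side ramekin [([0.309, -0.267, -0.0], 0.97), ([0.483, -0.494, 0.002], 0.84), ([0.684, -0.442, -0.003], 0.72), ([0.294, -0.533, 0.003], 0.71), ([0.532, 0.134, 0.003], 0.62)]
side ramekin_handle [([0.554, 0.062, 0.035], 0.95), ([0.239, -0.222, 0.034], 0.89), ([0.444, -0.561, 0.033], 0.83), ([0.75, -0.488, 0.037], 0.75), ([0.23, -0.476, 0.035], 0.58), ([0.516, 0.196, -0.003], 0.25)]
top ramekin [([0.287, -0.531, -0.002], 0.97), ([0.48, -0.496, -0.002], 0.8), ([0.684, -0.446, 0.001], 0.73), ([0.717, -0.233, -0.001], 0.72), ([0.31, -0.271, 0.002], 0.7)]
top ramekin_handle [([0.443, -0.564, 0.033], 0.97), ([0.751, -0.49, 0.04], 0.86), ([0.235, -0.477, 0.032], 0.65), ([0.244, -0.226, 0.036], 0.59)]
side plunger_head [([0.716, 0.31, -0.002], 0.65)]
top plunger_head [([0.486, 0.326, 0.124], 0.46)]
side plunger_head []
side outlet [([0.746, 0.009, -0.003], 0.19)]
top plunger_head [([0.483, 0.33, 0.126], 0.66)]
top outlet []
axis [-0.1387607   0.55653876  0.81915204] turn [-0.59364482 -0.14472808  0.0072178 ] target 60 out [0.47467436 0.35939233 0.17614912]
```

View pics/g3.png

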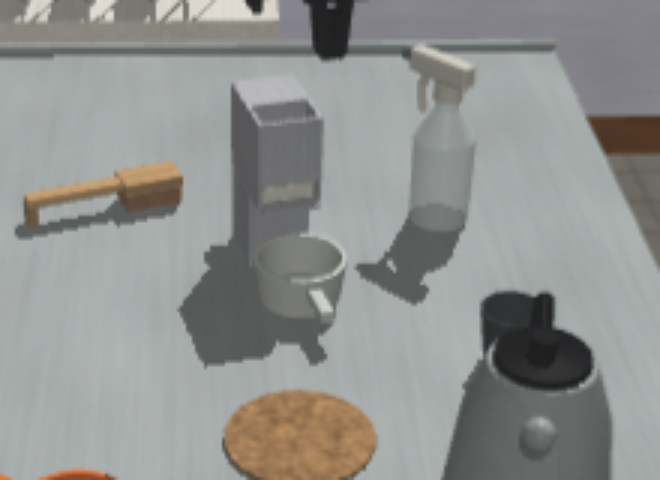

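{"name": "move_arm", "arguments": {"commands": [[0,-5,20,0,-0.03,-0.01,0],[0,-9,35,0,-0.06,-0.015,0],[0,-9,40,0,-0.06,-0.015,0],[0,-9,40,0,-0.06,-0.015,0],[0,-9,40,0,-0.06,-0.015,0],[0,-9,40,0,-0.06,-0.015,0],[0,-9,40,0,-0.06,-0.015,0],[0,-9,35,0,-0.06,-0.015,0]]}}

```text
time_s: 14.25
tcp_pos: [0.4823, 0.3541, 0.3277]
tool_rot: [1.695, 2.158, -0.394]
force: [1.7, 0.3, -0.7]
grip_width: 0.0005
```

{"name": "move_arm", "arguments": {"commands": [[0,-9,30,-20,-0.05,-0.01,0],[0,-8,20,-30,-0.05,-0.01,0.003],[0,-3,10,-30,-0.044,-0.01,0.004],[0,0,0,0,0,0,0],[0,0,0,0,0,0,0]]}}

```text
time_s: 14.75
tcp_pos: [0.4637, 0.4105, 0.2482]
tool_rot: [1.606, 2.06, -0.508]
force: [1.9, -0.9, 0.3]
grip_width: 0.0004
```

```bash
cat >> h.py <<'E'
yaw=np.radians(14); t=np.radians(35)
n=np.array([-np.sin(yaw)*np.sin(t),np.cos(yaw)*np.sin(t),np.cos(t)])
head=np.array([.4835,.3265,.127])
def plung():
    s=telemetry.state(); R0=Ro.from_rotvec(s["tool_rot"]).as_matrix()
    y=-np.array([np.cos(yaw),np.sin(yaw),0]); y*=np.sign(y@R0[:,1]); R1=np.c_[np.cross(y,-n),y,-n]
    d=s["tcp_pos"]-head; print("t",s["time_s"],"out mm",1e3*d@n,"lateral mm",1e3*(d-(d@n)*n),"turn left",Ro.from_matrix(R1@R0.T).as_rotvec().round(3),"F along n",s["force"]@n,"F",s["force"].round(1),"w",s["grip_width"],s["joint_pos"].round(2))
E
python3 - <<'E'
from h import *
plung(); spots(("plunger_head",))
E
```

```text
t 14.75 out mm 148.75696033718026 lateral mm [ 0.86649834  1.24514061 -0.69917802] turn left [ 0.002  0.001 -0.002] F along n -0.47048374223361594 F [ 1.9 -0.9  0.3] w 0.00039176358649185773 [-1.27  0.95  0.57  1.29  0.05  1.35 -0.6 ]
side plunger_head [([0.746, 0.01, 0.0], 0.54)]
top plunger_head [([0.483, 0.329, 0.12], 0.54)]
```

{"name": "move_arm", "arguments": {"commands": [[0,3,-11,-16,0,0,0],[0,3,-11,-16,0,0,0],[0,3,-11,-16,0,0,0],[0,3,-12,-17,0,0,0],[0,2,-12,-17,0,0,0],[0,2,-9,-15,0,0,0],[0,0,0,0,0,0,0],[0,0,0,0,0,0,0]]}}

```text
time_s: 15.75
tcp_pos: [0.4801, 0.3454, 0.1522]
tool_rot: [1.609, 2.06, -0.504]
force: [0.4, 0.2, 0.3]
grip_width: 0.0005
```

Run:
```python
from h import *
plung(); O=[]
for c,(u,v,w,hh) in (("top",(180,160,100,75)),("side",(260,90,100,100))):
    im=cv2.cvtColor(imaging.get_image(c),cv2.COLOR_RGB2BGR)
    O.append(cv2.resize(im[v:v+hh,u:u+w],(400,int(4*hh)),interpolation=cv2.INTER_CUBIC))
cv2.imwrite("pics/p1.png",cv2.resize(np.vstack(O),None,fx=.85,fy=.85))
```

```text
t 15.75 out mm 31.62572037682379 lateral mm [ 1.00220778  1.26552111 -0.69003613] turn left [-0.001  0.002 -0.001] F along n 0.2886985751227401 F [0.4 0.2 0.3] w 0.00045949865578701315 [-1.21  1.01  0.55  1.5   0.05  1.05 -0.6 ]
```

View pics/p1.png

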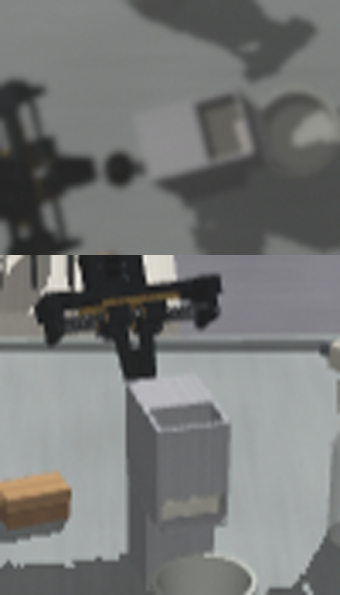

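{"name": "move_arm", "arguments": {"commands": [[0,1,-6,-8,0,0,0],[0,2,-6,-8,0,0,0],[0,1,-5,-8,0,0,0],[0,0,0,0,0,0,0]]}}

```text
time_s: 16.25
tcp_pos: [0.4832, 0.3271, 0.1259]
tool_rot: [1.607, 2.06, -0.509]
force: [-1.5, 0.4, 3.6]
grip_width: 0.0
```

{"name": "move_arm", "arguments": {"commands": [[0,1,-6,-8,0,0,0],[0,0,0,0,0,0,0]]}}

```text
time_s: 16.45
tcp_pos: [0.4846, 0.3226, 0.1187]
tool_rot: [1.607, 2.061, -0.505]
force: [-0.3, 2.4, 4.2]
grip_width: 0.0004
```

Run:
```python
from h import *
plung()
```

```text
t 16.45 out mm -9.118280795060702 lateral mm [-0.15620163  1.16997311 -0.82134939] turn left [-0.     0.001 -0.003] F along n 4.808291899609728 F [-0.3  2.4  4.2] w 0.0003593387069511783 [-1.19  1.05  0.54  1.56  0.05  0.95 -0.6 ]
```

{"name": "move_arm", "arguments": {"commands": [[0,1,-6,-8,0,0,0],[0,2,-5,-8,0,0,0],[0,1,-6,-8,0,0,0],[0,0,0,0,0,0,0]]}}

```text
time_s: 16.85
tcp_pos: [0.4888, 0.3067, 0.095]
tool_rot: [1.607, 2.062, -0.503]
force: [-2.5, 5.4, 7.7]
grip_width: 0.0005
```

{"name": "move_arm", "arguments": {"commands": [[0,1,-3,-5,0,0,0],[0,0,-2,-2,0,0,0],[0,0,0,0,0,0,0],[0,0,0,0,0,0,0]]}}

```text
time_s: 17.25
tcp_pos: [0.4898, 0.3026, 0.0889]
tool_rot: [1.606, 2.063, -0.501]
force: [-2.3, 5.1, 8.8]
grip_width: 0.0007
```

Run:
```python
from h import *
plung()
```

```text
t 17.25 out mm -45.3599951645968 lateral mm [ 0.01774821  1.34084976 -0.9079781 ] turn left [-0.003  0.002 -0.004] F along n 10.344539639709364 F [-2.3  5.1  8.8] w 0.0006533989375890788 [-1.17  1.08  0.54  1.61  0.05  0.87 -0.6 ]
```

{"name": "move_arm", "arguments": {"commands": [[0,0,-1,-2,0,0,0],[0,0,-1,-1,0,0,0],[0,0,0,0,0,0,0],[0,0,0,0,0,0,0]]}}

```text
time_s: 17.65
tcp_pos: [0.4899, 0.3025, 0.0887]
tool_rot: [1.606, 2.063, -0.498]
force: [-9.6, 11.9, 28.2]
grip_width: 0.0006
```

{"name": "move_arm", "arguments": {"commands": [[0,0,-1,-2,0,0,0],[0,0,0,0,0,0,0],[0,0,0,0,0,0,0]]}}

```text
time_s: 17.95
tcp_pos: [0.4899, 0.3025, 0.0886]
tool_rot: [1.606, 2.063, -0.497]
force: [-12.9, 16.3, 41.3]
grip_width: 0.0003
```

End stop reached: force rose sharply with no further travel. I'll retract and check that the block dropped.

{"name": "move_arm", "arguments": {"commands": [[0,-1,6,8,0,0,0],[0,-2,6,9,0,0,0],[0,-2,6,10,0,0,0],[0,-2,7,10,0,0,0],[0,-2,7,10,0,0,0],[0,-1,6,8,0,0,0],[0,0,0,0,0,0,0],[0,0,0,0,0,0,0]]}}

```text
time_s: 18.75
tcp_pos: [0.4786, 0.3345, 0.1372]
tool_rot: [1.607, 2.06, -0.51]
force: [-1.0, 0.5, -0.0]
grip_width: 0.0006
```

Run:
```python
from h import *
plung(); spots(("block1","block2","ramekin"),k=5); O=[]
for c,(u,v,w,hh) in (("top",(180,160,100,75)),("side",(260,90,100,120))):
    im=cv2.cvtColor(imaging.get_image(c),cv2.COLOR_RGB2BGR)
    O.append(cv2.resize(im[v:v+hh,u:u+w],(400,int(4*hh)),interpolation=cv2.INTER_CUBIC))
cv2.imwrite("pics/p2.png",cv2.resize(np.vstack(O),None,fx=.75,fy=.75))
```

```text
t 18.75 out mm 13.511423529037963 lateral mm [-3.01647439  0.45925319 -0.82299776] turn left [ 0.002 -0.001 -0.001] F along n 0.40657533356187925 F [-1.   0.5 -0. ] w 0.0006215389633639987 [-1.21  1.03  0.55  1.54  0.05  1.01 -0.61]
side block1 [([0.535, 0.127, 0.016], 0.53), ([0.517, 0.202, 0.11], 0.39)]
side block2 [([0.535, 0.127, 0.016], 0.53), ([0.517, 0.202, 0.11], 0.39)]
side ramekin [([0.486, -0.494, 0.001], 0.85), ([0.309, -0.266, 0.001], 0.76), ([0.531, 0.136, 0.002], 0.73), ([0.683, -0.444, -0.002], 0.72), ([0.293, -0.534, 0.001], 0.67)]
top block1 [([0.537, 0.129, 0.014], 0.58), ([0.514, 0.2, 0.122], 0.52)]
top block2 [([0.537, 0.129, 0.014], 0.58), ([0.514, 0.2, 0.122], 0.52)]
top ramekin [([0.313, -0.271, 0.001], 0.93), ([0.482, -0.492, -0.002], 0.86), ([0.683, -0.444, 0.004], 0.86), ([0.289, -0.531, -0.0], 0.85), ([0.535, 0.136, 0.003], 0.67)]
```

View pics/p2.png

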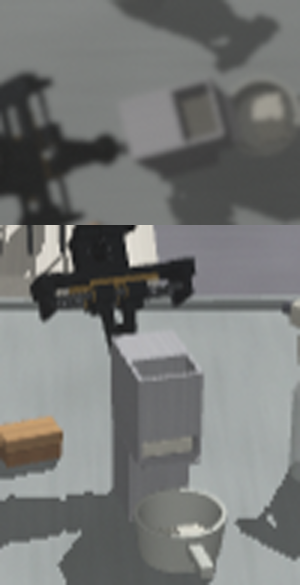

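Block 1 lies flat in the ramekin (px (190,528)) and block 2 is ready behind the lip. Second stroke.

{"name": "move_arm", "arguments": {"commands": [[0,3,-6,-8,0,0,0],[0,2,-6,-9,0,0,0],[0,1,-6,-8,0,0,0],[0,1,-6,-9,0,0,0],[0,1,-6,-9,0,0,0],[0,2,-5,-7,0,0,0],[0,0,-3,-5,0,0,0],[0,0,0,0,0,0,0]]}}

```text
time_s: 20.05
tcp_pos: [0.4901, 0.3021, 0.0888]
tool_rot: [1.606, 2.063, -0.497]
force: [-15.5, 18.2, 47.6]
grip_width: 0.0005
```

{"name": "move_arm", "arguments": {"commands": [[0,0,0,0,0,0,0],[0,0,0,0,0,0,0]]}}

```text
time_s: 20.25
tcp_pos: [0.4901, 0.3021, 0.0888]
tool_rot: [1.606, 2.063, -0.496]
force: [-15.2, 18.6, 47.0]
grip_width: 0.0006
```

{"name": "move_arm", "arguments": {"commands": [[0,-1,6,8,0,0,0],[0,-2,6,9,0,0,0],[0,-2,6,10,0,0,0],[0,-2,7,10,0,0,0],[0,-2,7,10,0,0,0],[0,-2,10,14,0,0,0],[0,-2,10,15,0,0,0],[0,0,0,0,0,0,0]]}}

```text
time_s: 21.05
tcp_pos: [0.4759, 0.3503, 0.1593]
tool_rot: [1.607, 2.062, -0.505]
force: [-1.0, 0.8, -0.1]
grip_width: 0.0005
```

Run:
```python
from h import *
plung(); spots(("block1","ramekin","ramekin_handle","trivet"),k=6); O=[]
for c,(u,v,w,hh) in (("top",(180,160,100,75)),("side",(260,90,100,120))):
    im=cv2.cvtColor(imaging.get_image(c),cv2.COLOR_RGB2BGR)
    O.append(cv2.resize(im[v:v+hh,u:u+w],(400,int(4*hh)),interpolation=cv2.INTER_CUBIC))
cv2.imwrite("pics/p3.png",cv2.resize(np.vstack(O),None,fx=.75,fy=.75))
```

```text
t 21.05 out mm 40.71230984424869 lateral mm [-1.92879274  1.11229985 -1.08243472] turn left [-0.001  0.001 -0.003] F along n 0.5112004536654464 F [-1.   0.8 -0.1] w 0.0005015016921714853 [-1.22  1.01  0.55  1.5   0.05  1.07 -0.6 ]
side block1 [([0.529, 0.141, 0.046], 0.66), ([0.519, 0.2, 0.116], 0.45)]
side ramekin [([0.684, -0.446, -0.004], 0.83), ([0.532, 0.133, 0.001], 0.79), ([0.518, 0.199, -0.001], 0.74), ([0.31, -0.267, -0.001], 0.68), ([0.292, -0.533, 0.002], 0.68), ([0.515, -0.117, 0.003], 0.67)]
side ramekin_handle [([0.753, -0.487, 0.034], 0.68), ([0.242, -0.226, 0.037], 0.66), ([0.444, -0.561, 0.036], 0.62), ([0.553, 0.06, 0.036], 0.6), ([0.232, -0.473, 0.035], 0.59)]
side trivet [([0.518, -0.117, 0.0], 0.78)]
top block1 [([0.53, 0.142, 0.047], 0.51), ([0.517, 0.2, 0.116], 0.44), ([0.535, 0.132, 0.016], 0.43)]
top ramekin [([0.532, 0.138, 0.0], 0.94), ([0.286, -0.532, 0.001], 0.75), ([0.479, -0.494, -0.001], 0.72), ([0.683, -0.448, 0.005], 0.67), ([0.312, -0.268, 0.001], 0.65)]
top ramekin_handle [([0.445, -0.565, 0.035], 0.95), ([0.237, -0.475, 0.033], 0.83), ([0.244, -0.224, 0.034], 0.8), ([0.751, -0.492, 0.038], 0.7), ([0.554, 0.059, 0.034], 0.68)]
top trivet [([0.516, -0.116, -0.001], 0.83), ([0.517, 0.198, 0.112], 0.3)]
```

View pics/p3.png

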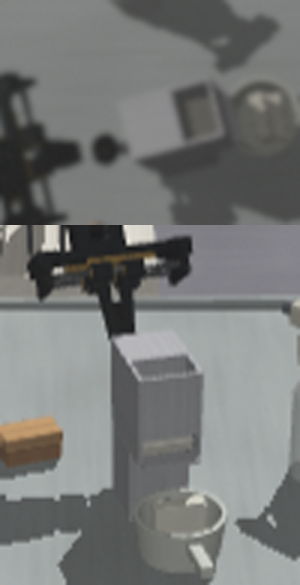

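Two blocks are in the ramekin: block 2 leans on block 1 at z≈46 mm, px (175,505). The plunger is out and block 3 is still in the magazine. Next I back the arm out and return to the handle.

{"name": "move_arm", "arguments": {"commands": [[0,-4,16,24,0,0,0],[0,-4,16,30,0,0,0],[0,-4,16,35,0,0,0],[0,0,5,40,0.05,0.012,0],[50,0,-10,40,0.06,0.015,0],[50,8,-35,5,0.06,0.015,0],[50,10,-40,0,0.06,0.015,0],[50,10,-40,0,0.06,0.015,0]]}}

```text
time_s: 22.45
tcp_pos: [0.4925, 0.2761, 0.3335]
tool_rot: [1.772, 2.273, -0.273]
force: [1.7, -0.7, -1.4]
grip_width: 0.0305
```

{"name": "move_arm", "arguments": {"commands": [[60,12,-40,0,0.06,0.015,-0.003],[60,12,-40,0,0.06,0.015,-0.003],[60,12,-40,0,0.06,0.015,0],[60,12,-40,0,0.06,0.015,0],[60,12,-40,0,0.06,0.014,0],[60,0,-15,0,0,0,0],[60,0,0,0,0,0,0],[60,0,0,0,0,0,0]]}}

```text
time_s: 23.25
tcp_pos: [0.5519, 0.064, 0.3325]
tool_rot: [1.936, 2.471, -0.002]
force: [0.9, 0.7, 0.3]
grip_width: 0.0532
```

Run:
```python
from h import *
s=telemetry.state(); print(s["tcp_pos"],s["grip_width"])
Rm=Ro.from_rotvec(s["tool_rot"]).as_matrix(); print(Rm.round(3), np.degrees(np.arctan2(Rm[1,1],Rm[0,1])))
yv=Rm[:,1]; z=np.array([0,0,-1]); y=np.array([np.cos(yaw),np.sin(yaw),0])*np.sign(yv[0]); print((Ro.from_matrix(np.c_[np.cross(y,z),y,z]@Rm.T)).as_rotvec().round(3))
spots(("block1","ramekin","ramekin_handle"),k=6)
```

```text
[0.55188832 0.06404129 0.33254127] 0.05317382726861142
[[-0.239  0.971  0.001]
 [ 0.971  0.239 -0.002]
 [-0.002  0.001 -1.   ]] 13.829417772057575
[0.002 0.001 0.003]
side block1 [([0.531, 0.139, 0.043], 0.74), ([0.517, 0.199, 0.117], 0.57)]
side ramekin [([0.294, -0.533, 0.0], 0.9), ([0.306, -0.27, -0.003], 0.86), ([0.53, 0.133, 0.004], 0.7), ([0.682, -0.443, -0.002], 0.68), ([0.484, -0.493, -0.001], 0.64), ([0.718, -0.236, 0.003], 0.26)]
side ramekin_handle [([0.244, -0.225, 0.034], 0.92), ([0.443, -0.562, 0.036], 0.79), ([0.718, -0.234, 0.001], 0.73), ([0.551, 0.058, 0.033], 0.68), ([0.235, -0.474, 0.035], 0.58), ([0.752, -0.484, 0.033], 0.56)]
top block1 []
top ramekin [([0.289, -0.533, 0.001], 0.98), ([0.309, -0.269, 0.002], 0.92), ([0.683, -0.445, 0.004], 0.64), ([0.482, -0.492, -0.002], 0.56)]
top ramekin_handle [([0.24, -0.475, 0.031], 0.91), ([0.75, -0.489, 0.04], 0.73), ([0.239, -0.226, 0.036], 0.7), ([0.443, -0.566, 0.035], 0.57)]
```

{"name": "move_arm", "arguments": {"commands": [[60,0,-4,-40,0,0,0],[60,0,0,-50,0,0,0],[60,0,0,-50,0,0,0],[60,0,0,-50,0,0,0],[60,0,0,-45,0,0,0],[60,0,0,-40,0,0,0],[60,0,0,-30,0,0,0],[60,0,0,-10,0,0,0]]}}

```text
time_s: 24.45
tcp_pos: [0.5506, 0.0584, 0.0149]
tool_rot: [1.939, 2.471, -0.007]
force: [-0.1, 0.7, 0.1]
grip_width: 0.0531
```

{"name": "move_arm", "arguments": {"commands": [[0,0,0,0,0,0,0],[0,0,0,0,0,0,0],[0,0,0,0,0,0,0],[0,0,0,0,0,0,0],[0,0,0,0,0,0,0],[0,0,0,0,0,0,0],[0,0,0,0,0,0,0],[0,0,0,0,0,0,0]], "grip_force": 60}}

```text
time_s: 25.25
tcp_pos: [0.5529, 0.0582, 0.0185]
tool_rot: [1.937, 2.467, -0.001]
force: [-0.4, -0.6, 6.6]
grip_width: 0.0149
```

{"name": "move_arm", "arguments": {"commands": [[0,0,0,0,0,0,0],[0,0,0,0,0,0,0],[0,0,0,0,0,0,0],[0,0,0,4,0,0,0],[0,0,0,7,0,0,0],[0,0,0,4,0,0,0],[0,0,0,0,0,0,0],[0,0,0,0,0,0,0]]}}

```text
time_s: 26.05
tcp_pos: [0.5522, 0.0583, 0.0327]
tool_rot: [1.938, 2.468, -0.002]
force: [-0.3, 0.4, -4.1]
grip_width: 0.0152
```

Run:
```python
from h import *
s=telemetry.state(); print(s["tcp_pos"],s["force"],s["torque"],s["grip_width"])
spots(("ramekin","ramekin_handle","block1"),k=6)
```

```text
[0.55215314 0.05829066 0.03269333] [-0.33123433  0.41164489 -4.13375873] [-0.34697213 -0.01856753 -0.00575834] 0.015186257382351905
side ramekin [([0.294, -0.533, 0.006], 0.86), ([0.307, -0.27, -0.002], 0.77), ([0.479, -0.494, -0.002], 0.74), ([0.685, -0.442, -0.004], 0.58), ([0.531, 0.135, 0.012], 0.46)]
side ramekin_handle [([0.24, -0.224, 0.036], 0.95), ([0.443, -0.562, 0.035], 0.89), ([0.752, -0.487, 0.036], 0.75), ([0.233, -0.475, 0.034], 0.64), ([0.554, 0.056, 0.045], 0.48)]
side block1 [([0.514, 0.199, 0.118], 0.53), ([0.531, 0.14, 0.056], 0.49)]
top ramekin [([0.681, -0.444, 0.004], 0.92), ([0.287, -0.532, -0.001], 0.76), ([0.312, -0.268, 0.001], 0.68), ([0.48, -0.496, 0.0], 0.56), ([0.531, 0.136, 0.016], 0.42)]
top ramekin_handle [([0.243, -0.226, 0.037], 0.95), ([0.234, -0.478, 0.032], 0.7), ([0.443, -0.564, 0.035], 0.68), ([0.746, -0.493, 0.034], 0.62), ([0.552, 0.061, 0.047], 0.51)]
top block1 []
```

{"name": "move_arm", "arguments": {"commands": [[0,0,-4,0,0,0,0],[0,0,-9,0,0,0,0],[0,0,-15,0,0,0,0],[0,0,-18,2,0,0,0],[0,0,-18,2,0,0,0],[0,0,-18,2,0,0,0],[0,0,-15,2,0,0,0],[0,0,-12,2,0,0,-0.01]]}}

```text
time_s: 27.25
tcp_pos: [0.552, -0.0533, 0.0429]
tool_rot: [1.953, 2.456, -0.003]
force: [0.7, 0.6, -4.1]
grip_width: 0.0149
```

{"name": "move_arm", "arguments": {"commands": [[0,-3,-10,0,0,0,-0.03],[0,-5,-10,0,0,0,-0.045],[0,-5,-10,0,0,0,-0.045],[0,-5,-10,0,0,0,-0.045],[0,-5,-10,0,0,0,-0.045],[0,-5,-10,0,0,0,-0.045],[0,-5,-10,0,0,0,-0.045],[0,-5,-10,0,0,0,-0.045]]}}

```text
time_s: 28.05
tcp_pos: [0.5139, -0.1315, 0.0427]
tool_rot: [2.347, 2.083, -0.003]
force: [0.6, 0.9, -3.4]
grip_width: 0.0154
```

{"name": "move_arm", "arguments": {"commands": [[0,-5,-10,0,0,0,-0.045],[0,-5,-10,0,0,0,-0.045],[0,-5,-10,0,0,0,-0.045],[0,-5,-10,0,0,0,-0.045],[0,-5,-10,0,0,0,-0.045],[0,0,-6,0,0,0,-0.02],[0,0,0,0,0,0,0],[0,0,0,0,0,0,0]]}}

```text
time_s: 28.85
tcp_pos: [0.4896, -0.1863, 0.0427]
tool_rot: [2.581, 1.787, -0.003]
force: [-0.0, 0.8, -4.3]
grip_width: 0.015
```

Run:
```python
from h import *
s=telemetry.state(); print(s["tcp_pos"],s["force"],s["grip_width"])
spots(("ramekin","ramekin_handle","block1","trivet"),k=7)
im=cv2.cvtColor(imaging.get_image("side"),cv2.COLOR_RGB2BGR)
cv2.imwrite("pics/t1.png",cv2.resize(im[180:320,230:450],None,fx=3,fy=3))
```

```text
[ 0.48962297 -0.18632883  0.04271427] [-0.00804004  0.75647312 -4.3040398 ] 0.015034733562974568
side ramekin [([0.484, -0.496, 0.001], 0.94), ([0.684, -0.443, -0.005], 0.94), ([0.294, -0.532, 0.002], 0.76), ([0.309, -0.27, -0.002], 0.57)]
side ramekin_handle [([0.75, -0.486, 0.034], 0.84), ([0.241, -0.226, 0.035], 0.73), ([0.445, -0.564, 0.036], 0.7), ([0.232, -0.474, 0.034], 0.65), ([0.491, -0.183, 0.06], 0.57)]
side block1 [([0.516, -0.105, 0.065], 0.35)]
side trivet [([0.518, -0.122, -0.002], 0.79)]
top ramekin [([0.31, -0.268, 0.005], 0.93), ([0.482, -0.496, -0.002], 0.87), ([0.286, -0.53, -0.001], 0.76), ([0.682, -0.444, 0.005], 0.76), ([0.308, 0.338, 0.001], 0.24)]
top ramekin_handle [([0.749, -0.493, 0.036], 0.86), ([0.444, -0.563, 0.036], 0.85), ([0.243, -0.225, 0.034], 0.67), ([0.238, -0.476, 0.032], 0.6)]
top block1 [([0.517, 0.2, 0.112], 0.52), ([0.712, 0.308, -0.002], 0.32)]
top trivet []
```

View pics/t1.png

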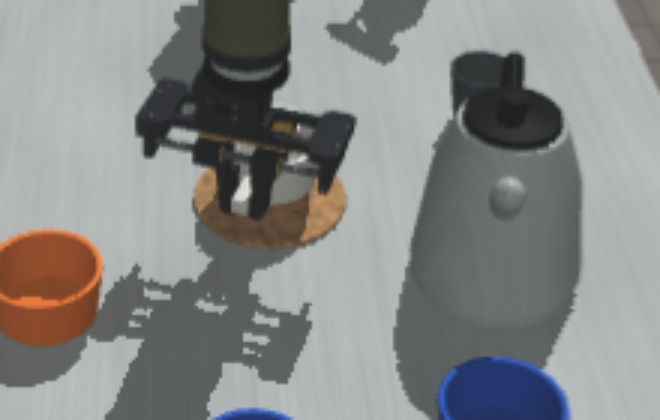

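The ramekin is over the trivet, about 5 mm short in y. I'll correct that and lower it.

{"name": "move_arm", "arguments": {"commands": [[0,0,-3,-3,0,0,0],[0,-1,-3,-4,0,0,0],[0,0,0,-4,0,0,0],[0,0,0,-2,0,0,0],[0,0,0,0,0,0,0]]}}

```text
time_s: 29.9
tcp_pos: [0.488, -0.1926, 0.0293]
tool_rot: [2.582, 1.786, -0.004]
force: [-0.7, -0.8, -3.9]
grip_width: 0.0154
```

{"name": "move_arm", "arguments": {"commands": [[0,0,0,-2,0,0,0],[0,0,0,0,0,0,0]]}}

```text
time_s: 30.1
tcp_pos: [0.4883, -0.1926, 0.0276]
tool_rot: [2.581, 1.786, -0.004]
force: [-0.6, -0.5, -3.4]
grip_width: 0.0153
```

{"name": "move_arm", "arguments": {"commands": [[0,0,0,-2,0,0,0],[0,0,0,0,0,0,0]]}}

```text
time_s: 30.3
tcp_pos: [0.4883, -0.1928, 0.0257]
tool_rot: [2.581, 1.786, -0.004]
force: [0.6, -0.9, -0.9]
grip_width: 0.0151
```

{"name": "move_arm", "arguments": {"commands": [[0,0,0,-2,0,0,0],[0,0,0,0,0,0,0]]}}

```text
time_s: 30.5
tcp_pos: [0.4884, -0.1933, 0.0245]
tool_rot: [2.581, 1.784, -0.003]
force: [-2.0, -1.1, 7.5]
grip_width: 0.0151
```

{"name": "move_arm", "arguments": {"commands": [[0,0,0,1,0,0,0],[60,0,0,0,0,0,0],[60,0,0,0,0,0,0],[60,0,0,0,0,0,0],[60,0,0,0,0,0,0],[60,0,0,0,0,0,0],[60,0,0,0,0,0,0]]}}

```text
time_s: 31.2
tcp_pos: [0.4883, -0.1927, 0.0247]
tool_rot: [2.581, 1.786, -0.004]
force: [-0.4, -0.2, 0.3]
grip_width: 0.0526
```

{"name": "move_arm", "arguments": {"commands": [[60,0,0,10,0,0,0],[60,0,0,25,0,0,0],[60,0,0,40,0,0,0],[60,0,0,45,0,0,0],[60,0,0,50,0,0,0],[60,0,0,50,0,0,0],[60,0,0,30,0,0,0],[60,0,0,0,0,0,0]]}}

```text
time_s: 32.0
tcp_pos: [0.4903, -0.194, 0.2796]
tool_rot: [2.575, 1.781, 0.006]
force: [0.4, -0.3, -0.9]
grip_width: 0.0532
```

Run:
```python
from h import *
s=telemetry.state(); print(s["tcp_pos"],s["force"],s["grip_width"])
spots(("ramekin","ramekin_handle","block1","trivet","plunger_head"),k=7)
im=cv2.cvtColor(imaging.get_image("side"),cv2.COLOR_RGB2BGR)
cv2.imwrite("pics/t2.png",cv2.resize(im[100:320,220:450],None,fx=2.6,fy=2.6))
```

```text
[ 0.49029321 -0.1940033   0.27963153] [ 0.3653532  -0.29454693 -0.89323373] 0.05317950584150495
side ramekin [([0.484, -0.497, -0.001], 0.97), ([0.516, -0.121, 0.01], 0.94), ([0.685, -0.443, -0.004], 0.85), ([0.308, -0.268, 0.003], 0.77), ([0.292, -0.53, 0.001], 0.69)]
side ramekin_handle [([0.447, -0.564, 0.034], 0.97), ([0.232, -0.473, 0.036], 0.82), ([0.752, -0.487, 0.034], 0.79), ([0.49, -0.189, 0.039], 0.71), ([0.242, -0.224, 0.032], 0.69), ([0.529, 0.14, 0.002], 0.16)]
side block1 [([0.517, -0.113, 0.05], 0.69), ([0.514, 0.203, 0.117], 0.65)]
side trivet [([0.518, -0.117, 0.002], 0.74)]
side plunger_head [([0.715, 0.31, -0.003], 0.36)]
top ramekin [([0.679, -0.446, 0.001], 0.94), ([0.289, -0.532, -0.001], 0.88), ([0.312, -0.269, 0.002], 0.7), ([0.483, -0.498, -0.001], 0.7), ([0.517, -0.12, 0.007], 0.5)]
top ramekin_handle [([0.242, -0.224, 0.034], 0.98), ([0.748, -0.49, 0.038], 0.88), ([0.439, -0.564, 0.037], 0.77), ([0.238, -0.474, 0.032], 0.59), ([0.483, 0.328, 0.123], 0.44)]
top block1 [([0.516, 0.2, 0.114], 0.48)]
top trivet [([0.515, -0.12, 0.002], 0.51)]
top plunger_head [([0.483, 0.329, 0.124], 0.39)]
```

View pics/t2.png

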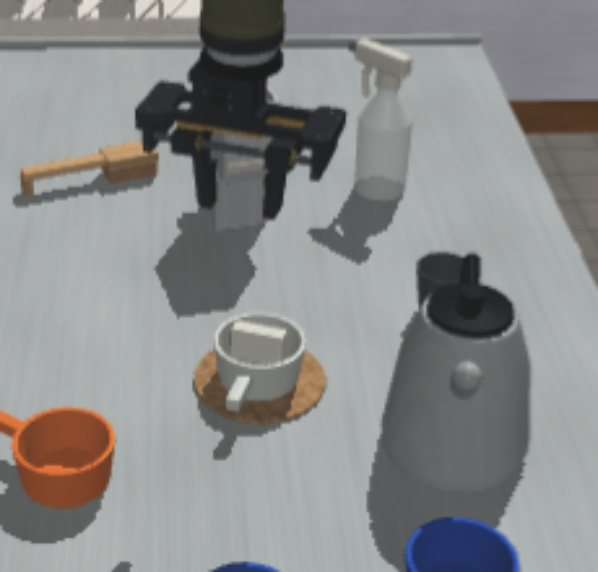

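The ramekin stands centred on the trivet (px (260,360)) with both blocks inside. Block 2 leans at z≈0.05, about 0.044 above the foot. The arm is clear, the plunger head is out and block 3 is in the magazine, so I'm handing in.

```bash
python3 -c "
from workcell import job_done
print(job_done())"
```

```text
the job is handed in; nothing more can be done
None
```

I stood the ramekin under the outlet and pushed the plunger to its end stop twice, letting it spring fully back each time. I then carried the ramekin, with two blocks in it, to the trivet and handed in at about 32 s of the 72 s limit. The system gave no verdict.

**Ramekin:** it stands on the trivet, with the centres about 4 mm apart in both cameras. The detector put its foot at 7–10 mm, against a 3–10 mm limit. I think the 10 is reading error, because the handle height (39 mm) and the contact when I set it down fit a foot resting on the 6 mm cork.

**Blocks 1 and 2:** block 2 leans against the ramekin's wall on top of block 1, about 44 mm above the foot and 7 mm from the axis. In the last picture only this leaning block could be picked out. I saw block 1 lying flat in the ramekin after the first stroke, and the weight when lifted matched two blocks.

**Dispenser:** block 3 is in the magazine. The top camera showed the plunger head out. The side camera cannot see it, and its low-confidence report there was the spray bottle.

**Other objects:** the kettle, filter, spray bottle and brush look unmoved in the last picture, but I did not measure them again.

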